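# Push the block row home in the glue-up jig and swing the hold-down over it

## Robot

A 6-joint arm with a two-finger parallel gripper is mounted at the origin on a cart in front of the work surface, level with it; the furniture and walls round the work are solid. World frame = base frame: x ahead of the robot, y to its left, z up, the work surface at z = 0. Lengths are in m, angles in rad, forces in N, time in s.
With the tool pointing down it reaches from about 0.35 to 0.775 m from the base axis. Payload 7.3 kg.
Tool frame: the origin (TCP) lies at the centre of the arm's flange, where the gripper is bolted on; the fingertips stand 178 mm ahead of it and the grasp point (between the pads) lies 159 mm ahead of it; z points along the fingers, y is the line along which they close (so a half turn about z gives the same grasp; the last joint's range is limited). The gripper opens to 92 mm and grips with 3 to 60 N. Pads are 19 mm wide; open, the fingers measure 130 mm over their backs; the gripper's body (75 mm by 190 mm) begins 47 mm behind the grasp point.
Start: joints at [-1.425, 0.342, 1.524, -0, 1.275, -0.146], TCP at [0.151, -0.503, 0.405] pointing down, gripper open.
Joint ranges: [-2.53, 2.53], [-0.77, 2.02], [0.04, 2.7], [-1, 4.14], [0.28, 2.66], [-3.11, 3.11]. Speed limits (rad/s): [2.57, 2.57, 3.14, 3.14, 3.14, 3.14].

## Interface

Orientations are given as [roll, pitch, yaw] about the fixed x, y, z axes, in that order (R = Rz(yaw) Ry(pitch) Rx(roll)).
In Python, from cell import robot, imaging, telemetry gives the robot as it stands (robot), with the cameras (imaging) and the readings (telemetry).
- The arm moves only by the tool pendant, called after "Call:" as a command line: name --argument value ..., lists and objects as JSON in quotes. Schema: {"type":"object","properties":{"offsets":{"type":"array","items":{"type":"number"},"minItems":6,"maxItems":48},"aperture":{"type":"number"},"grip_force":{"type":"number"},"only":{"type":"string"},"quiet":{"type":"boolean"},"lines":{"type":"string"}},"required":["offsets"],"additionalProperties":false}. offsets is one flat list of numbers that holds 1 to 8 rows one after another, with no inner brackets; each row has 6 numbers: dx, dy, dz in cm, then a rotation vector rx, ry, rz in rad; each row shifts and turns the commanded pose from where the row before left it, along the tool's axes as they then stand; what a row does not reach is not made up. A row lasts 1/12 s, in which the tool goes at most 0.0417 m and 0.125 rad, less where a joint would pass 70% of its speed; a pose out of reach is approached as far as the arm can. aperture is the finger opening in m, set as the call begins (left out keeps the last). The fingers move at their own pace and stop on an object; grip_force is the grip in N (left out, the last holds). Time passes only in rows, so rows that do not move let the fingers close. The tool returns the time, the measured TCP pose, the force, the opening and the grip force at its end. only (a regular expression) keeps the lines of the reply that match it, lines (a string "A,B") keeps lines A to B, and quiet returns only ok. Input that does not fit is refused with a message, and nothing moves.
- telemetry.observe(): the state, without advancing time (a new reading comes with each control period).
- imaging.read_camera(name): name is "side" or "top"; returns a dict with "image" (420x560x3 uint8, red, green, blue), "fx", "fy", "cx", "cy" (pixels), "k1" (the pictures are not rectified: a ray, as slopes to the right and down, at radius r is drawn at 1 + k1 r^2 times it, then the intrinsics apply), "pose" (4x4, takes a point from camera to world coordinates). Camera axes: x right, y down, z forward; pixel columns grow to the right and rows downward; lengths in m; the calibration is good to about 2 mm. A picture is of the moment at which its call begins. There is no depth.
- robot.hand_in(): hands the job in; it is judged then, once.
The state is a dict: "time": time; "qpos": joint angles; "qvel": joint speeds; "joint_efforts": joint torques, N m; "tool_pos": TCP position; "tool_rot": TCP orientation; "contact_force": force on the tool from outside, world axes, zero at the start; "torque": the same for the moment, N m; "opening": finger opening in m; "grip_force": force on a finger pad.
Only numpy, scipy, OpenCV 4.12 (cv2) and the standard library are available. Lean on these libraries where they do the work, as an engineer would, in place of code of your own. Each camera call takes 0.05 s, during which the arm holds its last target. There are 200 camera calls.

## Task

Four wood blocks stand in a row in the channel of the glue-up jig. Only pushing with the fingertips and lifting nothing, push on the last block, the one furthest from the end stop, so that the whole row slides as one train along the channel until the leading block is fully home against the end stop and no gaps are left, touching none of the other three blocks. Then push the hold-down bar on the stop round with the fingertips until it lies in line with the row, over the leading block, and leave the things lying round the jig where they are.

Things in the scene. Friction and masses are not known exactly. Their poses are not given: they have to be found in the camera images.
- rail: the glue-up jig, fixed: a plywood base 112 (x) x 440 (y) x 12 mm with two low dark wood guides along y that form a channel 54 mm wide and 340 mm long; the guides are 18 mm wide and 18 mm high, their tops 30 mm above the bench. Origin at the centre of the base's underside, on the bench; y runs along the channel to the left, x across it away from the robot; the jig may be turned by up to 0.25 rad.
- stop: the end stop, fixed at one end of the channel (at the left, +y, or at the right, -y, end of the jig: look which; its centre is 195 mm from the jig's centre): a dark wood block 50 mm across (x), 36 mm along the channel (y), 63 mm high; the face that blocks the row is 18 mm from its centre, on the side of the row. Origin on the jig's base under its centre. Axes as the jig's.
- bare_plate: flat steel foot plate 74x36x4 mm at the other, open end of the channel, fixed; not used. Origin at the centre of its underside. Axes as the jig's.
- hold_bar: the hold-down: aluminium bar 74x18x9 mm, turning on top of the stop about the vertical; underside 77 mm above the bench. Origin on the pivot axis; x along the bar to its free end, 62 mm away. At the start it points behind the jig (+x); it turns 90 degrees to either side, stiffly (about 1 N at the pin), and stays where left.
- bar_pin (a point): middle of the upright steel pin near the bar's free end, by which the bar is pushed round: 12 mm diameter, 28 mm tall (86 to 114 mm above the bench), 50 mm from the pivot
- bar_over (a point): point at the underside of the bar, 42 mm from the pivot, which comes over the middle of the leading block
- bar_pivot (a point): the pivot of the bar, at the bar's underside
- block_left: wood block 50 (x) x 48 (y) x 58 mm, loose, 0.08 kg, at the left (+y) end of the row; origin at the centre of its underside, on the jig's base (12 mm above the bench). It leads if the stop is at the left, else it is the last. The blocks start 0 to 1 mm apart.
- block_mid_left: wood block 50x50x70 mm, loose, 0.1 kg, second from the left; origin at the centre of its underside, on the jig's base (12 mm above the bench)
- block_mid_right: wood block 50x50x70 mm, loose, 0.1 kg, third from the left; origin at the centre of its underside, on the jig's base (12 mm above the bench)
- block_right: wood block 46x46x60 mm, loose, 0.07 kg, at the right (-y) end of the row; origin at the centre of its underside, on the jig's base (12 mm above the bench). It leads if the stop is at the right, else it is the last.
- tape_measure: yellow tape measure, 83x36x64 mm, loose, bystander just behind the jig; origin at the centre of its underside
- pencil: flat red carpenter pencil, 151x14x7 mm, loose, bystander lying in front of the jig; origin at the centre of its underside
- wax_jar: round jar, 67 mm across, 60 mm tall, loose, bystander beyond the jig's right end; origin at the centre of its underside
- marker: white and black marker pen, 129x15x17 mm, loose, bystander lying behind the jig; origin at the centre of its underside
- awl: awl with a brown handle, 111x22x26 mm, loose, bystander beyond the jig's left end; origin at the centre of its underside

How it is judged:
On the way, in this order (a step that is already met when the one before it is completed fails the run):
1. the row is home against the stop with no gaps (((y of stop in the frame of rail above 0 m and y of block_left in the frame of stop above -0.045 m) or (y of stop in the frame of rail below 0 m and y of block_right in the frame of stop below 0.044 m)) and horizontal distance between block_left and block_right below 0.1515 m), for 0.2 s.
2. the bar lies over the leading block (angle between the x axis of hold_bar and the y axis of rail, either way round below 0.3 rad and ((y of stop in the frame of rail above 0 m and horizontal distance between bar_over and block_left below 0.02 m) or (y of stop in the frame of rail below 0 m and horizontal distance between bar_over and block_right below 0.02 m))), for 0.2 s.
At the end, for the whole second after the job is handed in: the leading block is within 3 mm of the stop, the gaps in the row add up to less than 4.5 mm, all four blocks stand upright on the base in the channel at rest, and the bar lies within 0.3 rad of the channel's line with its mid point within 20 mm of the leading block's centre (all of step 1 and all of step 2 and angle between each of block_left, block_mid_left, block_mid_right, block_right's own z axis and vertical below 0.1 rad and z of each of block_left, block_mid_left, block_mid_right, block_right in the frame of rail below 0.016 m and x of block_left in the frame of rail between -0.01 and 0.01 m and linear speed of each of block_left, block_mid_left, block_mid_right, block_right below 0.01 m/s and x of block_mid_left in the frame of rail between -0.01 and 0.01 m and x of block_mid_right in the frame of rail between -0.01 and 0.01 m and x of block_right in the frame of rail between -0.01 and 0.01 m); the robot touches nothing.
It fails at once if a block of the row is lifted more than about 12 mm or tipped over (z of any of block_left, block_mid_left, block_mid_right, block_right in the frame of rail above 0.024 m or angle between any of block_left, block_mid_left, block_mid_right, block_right's own z axis and vertical above 0.4 rad).
It fails at once if the fingers push or hold a block other than the last of the row (over 3 N) (contact force between the fingers and block_mid_left above 3 N or contact force between the fingers and block_mid_right above 3 N or ((y of stop in the frame of rail above 0 m and contact force between the fingers and block_left above 3 N) or (y of stop in the frame of rail below 0 m and contact force between the fingers and block_right above 3 N))).
It fails at once if a tool or jar round the jig is moved by more than 20 mm (distance of any of tape_measure, pencil, wax_jar, marker, awl from where it was at the start of the episode above 0.02 m).
It also fails if it takes over 48 s, if anything falls off the work surface, if the arm or the gripper's body presses on something with over 40 N, if the wrist force passes 120 N, or if a joint passes its speed limit or range.

## Working session

There is one attempt and no reset: what is moved stays moved. The work goes in short steps, Python scripts to look and compute and a tool call to move; the robot and the scene stay as the last step left them, time stands still between calls to the robot, and variables do not carry over. Pictures are saved under pics/ and viewed, at most 10 in all, crops included, and the job is handed in when it is done.

```bash
mkdir -p pics; ls
```

Run:
```python
from cell import robot, imaging, telemetry
import cv2,numpy as np
for n in("top","side"):
    c=imaging.read_camera(n); cv2.imwrite(f"pics/{n}0.png",c["image"][:,:,::-1]); print(n,c["fx"],c["fy"],c["cx"],c["cy"],c["k1"],np.round(c["pose"],3).tolist())
s=telemetry.observe();print(s)
```

```text
cell.py
pics
top 404.30645661839435 404.30645661839435 279.7025876361369 213.251808171066 0.0073096887358948875 [[0.008, -0.996, 0.089, 0.455], [-1.0, -0.008, 0.008, -0.013], [-0.008, -0.089, -0.996, 1.027], [0.0, 0.0, 0.0, 1.0]]
side 439.45102100252797 439.45102100252797 274.52407993431103 208.78991495068362 -0.06835378574750042 [[-0.939, -0.128, 0.321, 0.212], [-0.345, 0.338, -0.876, 0.896], [0.003, -0.932, -0.361, 0.478], [0.0, 0.0, 0.0, 1.0]]
{'time': 0.1, 'qpos': array([-1.42502308e+00,  3.42637232e-01,  1.52489982e+00, -6.54382856e-07,
        1.27536961e+00, -1.45988767e-01]), 'qvel': array([ 1.00705608e-04,  1.74109219e-06, -3.45930489e-03, -1.52713939e-04,
       -5.12980926e-04, -5.87754738e-04]), 'joint_efforts': array([ 1.21019631e-03, -4.32003701e+01, -2.44695532e+01,  7.19132437e-02,
        5.26160456e-02, -6.17665091e-05]), 'tool_pos': array([ 0.15102149, -0.50269226,  0.40413007]), 'tool_rot': array([-3.14029254e+00, -1.90529992e-04,  2.91762077e-01]), 'contact_force': array([-0.11891997,  0.07313589, -0.00142809]), 'torque': array([0.01157361, 0.02402141, 0.03262829]), 'grip_force': 0.0, 'opening': 0.0916731214787986}
```

View pics/top0.png

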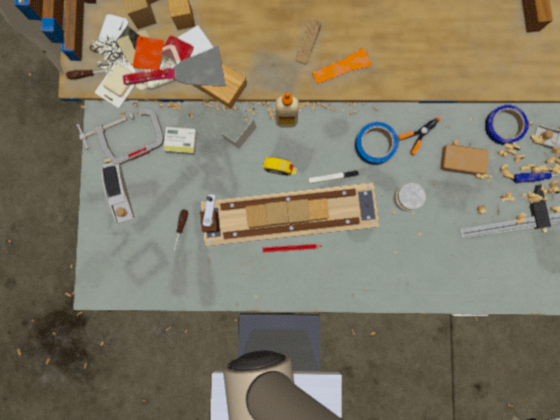

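View pics/side0.png

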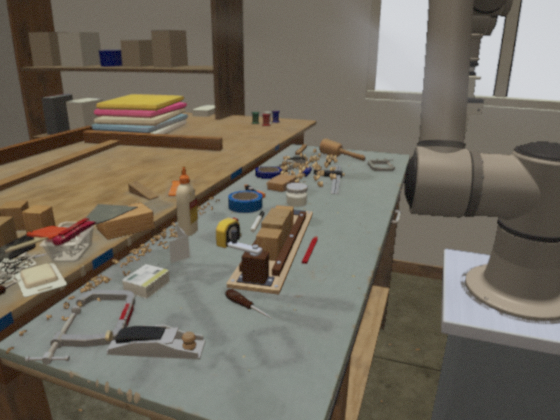

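The stop is at the left, around (210,222) in the top view, with the bar pointing up from it to about (208,197). The row spans columns 247–328, the foot plate is at (367,205), the pencil at (292,248) and the jar at (410,197). I'll zoom in next.

Create h.py:
```python
from cell import robot, imaging, telemetry
import cv2,numpy as np
def ray(c,uv):
    K=np.array([[c["fx"],0,c["cx"]],[0,c["fy"],c["cy"]],[0,0,1]])
    p=cv2.undistortPoints(np.array(uv,float).reshape(-1,1,2),K,np.array([c["k1"],0,0,0.]))[:,0]
    P=np.array(c["pose"]); return P[:3,3],np.c_[p,np.ones(len(p))]@P[:3,:3].T
def plane(c,uv,z):
    o,d=ray(c,uv); return (o+d*((z-o[2])/d[:,2])[:,None])[:,:2]
def crop(c,x0,x1,y0,y1,s,f):
    cv2.imwrite(f,cv2.resize(c["image"][y0:y1,x0:x1,::-1],None,fx=s,fy=s,interpolation=cv2.INTER_CUBIC))
```

Run:
```python
from h import *
c=imaging.read_camera("top"); crop(c,190,390,170,260,4,"pics/topc.png")
c=imaging.read_camera("side"); crop(c,210,330,170,295,4.5,"pics/sidec.png")
```

```text
(no output)
```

View pics/topc.png

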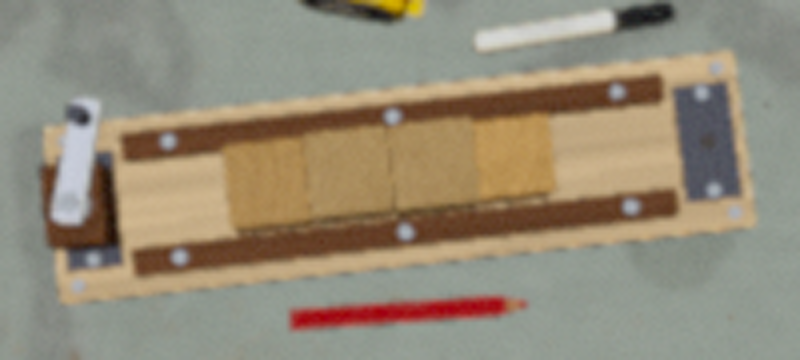

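View pics/sidec.png

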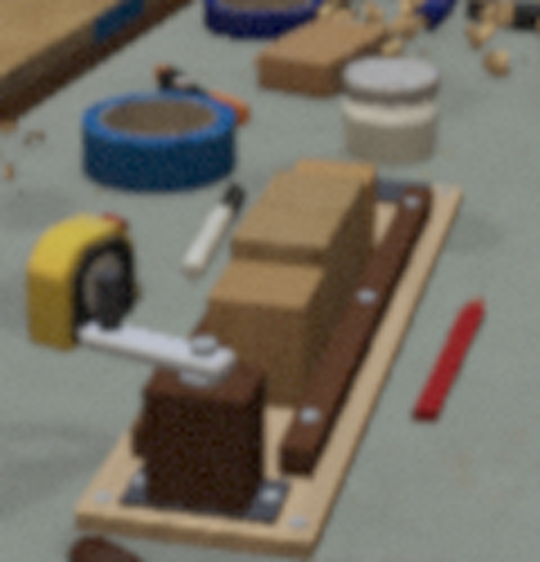

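The crops confirm it. In the top crop the base corners are (45,126), (733,50), (755,222) and (62,303), the last block's end face runs (549,114)–(552,190), the pivot is at (70,205), and the pin top is at (78,112). The bar points to +x, behind the jig.

Run:
```python
from h import *
c=imaging.read_camera("top")
f=lambda l:[((x+.5)/4-.5+190,(y+.5)/4-.5+170) for x,y in l]
B=plane(c,f([(45,126),(733,50),(755,222),(62,303)]),.012); print(B.round(4))
ctr=B.mean(0); d=(B[0]+B[3]-B[1]-B[2]); print("len",np.linalg.norm(d)/2); a=np.arctan2(d[1],d[0])-np.pi/2
print("centre",ctr,"yaw",a)
R=np.array([[np.cos(a),-np.sin(a)],[np.sin(a),np.cos(a)]])
L=lambda p:((p-ctr)@R).round(4)
print("last face",L(plane(c,f([(549,114),(552,190)]),.072)),"lead face",L(plane(c,f([(225,143),(236,230)]),.070)))
print("pivot",L(plane(c,f([(70,205)]),.09)),"pin",L(plane(c,f([(78,112)]),.114)))
print("stop w",ctr+R@[0,.195])
# screws in base corners / channel end
for n,l,z in(("pencil",[(290,320),(525,303)],.005),("tape",[(305,5),(415,15)],.06),("marker",[(475,45),(672,12)],.01)): print(n,L(plane(c,f(l),z)))
print("jar",L(plane(c,[(410,197)],.06)))
```

```text
[[ 0.5748  0.1955]
 [ 0.6264 -0.2395]
 [ 0.5175 -0.252 ]
 [ 0.4633  0.182 ]]
len 0.4377329010224215
centre [ 0.54551084 -0.02849491] yaw 0.12115129271715008
last face [[ 0.0207 -0.0912]
 [-0.0244 -0.0874]] lead face [[ 0.0256  0.1022]
 [-0.0267  0.1012]]
pivot [[-0.0026  0.194 ]] pin [[0.0476 0.1801]]
stop w [0.52194409 0.16507577]
pencil [[-0.0828  0.0784]
 [-0.0889 -0.0698]]
tape [[ 0.105   0.0459]
 [ 0.0913 -0.0196]]
marker [[ 0.077  -0.0576]
 [ 0.0837 -0.1846]]
jar [[ 0.0021 -0.2912]]
```

Units first: shifts go in cm. So 0.033 m is 3.3, -0.0142 m is -1.42.

Call:
pendant --offsets '[3.3,-1.42,0,0,0,0,3.3,-1.42,0,0,0,0,3.3,-1.42,0,0,0,0,3.3,-1.42,0,0,0,0,3.3,-1.42,0,0,0,0,3.3,-1.42,0,0,0,0,3.3,-1.42,0,0,0,0,3.3,-1.42,0,0,0,0]' --aperture 0 --grip_force 20

```text
time: 0.92
tool_pos: [0.3723, -0.3167, 0.4048]
tool_rot: [3.141, -0.0, 0.292]
contact_force: [0.4, -1.3, -0.3]
opening: 0.043
grip_force: 0.0
```

Call:
pendant --offsets '[3.3,-1.42,0,0,0,0,3.3,-1.42,0,0,0,0,3.3,-1.42,0,0,0,0,3.3,-1.42,0,0,0,0,3.3,-1.42,0,0,0,0,3.3,-1.42,0,0,0,0,3.3,-1.42,0,0,0,0,0,0,0,0,0,0]'

```text
time: 1.58
tool_pos: [0.5672, -0.1523, 0.4041]
tool_rot: [-3.14, -0.002, 0.297]
contact_force: [-0.6, 0.2, -0.7]
opening: 0.0006
grip_force: 0.0
```

Call:
pendant --offsets '[0,0,0,0,0,-0.12,0,0,0,0,0,-0.12,0,0,0,0,0,-0.12,0,0,0,0,0,-0.12,0,0,0,0,0,-0.12,0,0,0,0,0,-0.12,0,0,0,0,0,-0.12,0,0,0,0,0,-0.12]'

```text
time: 2.25
tool_pos: [0.5637, -0.1566, 0.4045]
tool_rot: [-3.141, 0.0, 1.258]
contact_force: [-0.5, 0.1, 0.2]
opening: 0.0007
grip_force: 0.0
```

Call:
pendant --offsets '[0,0,0,0,0,-0.11,0,0,0,0,0,-0.11,0,0,0,0,0,-0.11,0,0,0,0,0,-0.11,0,0,0,0,0,0,0,0,0,0,0,0]'

```text
time: 2.75
tool_pos: [0.5637, -0.1565, 0.4046]
tool_rot: [-3.141, -0.0, 1.688]
contact_force: [-0.2, 0.4, 0.2]
opening: 0.0005
grip_force: 0.0
```

Call:
pendant --offsets '[0,-0.2,3,0,0,0,0,0,3,0,0,0,0,0,3,0,0,0,0,0,3,0,0,0,0,0,3,0,0,0,0,0,2,0,0,0,0,0,2,0,0,0,0,0,0,0,0,0]'

```text
time: 3.42
tool_pos: [0.5605, -0.1563, 0.2107]
tool_rot: [-3.135, -0.004, 1.688]
contact_force: [-1.2, -0.0, 0.2]
opening: 0.0005
grip_force: 0.0
```

Run:
```python
from h import *
c=imaging.read_camera("side"); crop(c,210,330,140,295,3.5,"pics/side1.png")
```

```text
(no output)
```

View pics/side1.png

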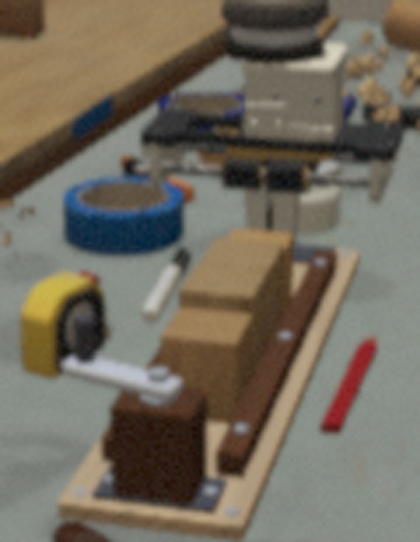

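The closed fingers stand centred behind the last block, at about (272,210) in the crop, clear of the guides. I'll push now.

Scaled: 0.008 m is 0.8.

Call:
pendant --offsets '[0.8,0,0,0,0,0,0.8,0,0,0,0,0,0.8,0,0,0,0,0,0.8,0,0,0,0,0,0.8,0,0,0,0,0,0.8,0,0,0,0,0,0.8,0,0,0,0,0,0.8,0,0,0,0,0]'

```text
time: 4.13
tool_pos: [0.5541, -0.0924, 0.215]
tool_rot: [3.141, 0.001, 1.692]
contact_force: [0.9, -2.3, 1.7]
opening: 0.0006
grip_force: 1.2
```

Call:
pendant --offsets '[0.4,0,0,0,0,0,0.4,0,0,0,0,0,0.4,0,0,0,0,0,0.4,0,0,0,0,0,0.4,0,0,0,0,0,0.4,0,0,0,0,0,0.3,0,0,0,0,0,0.3,0,0,0,0,0]'

```text
time: 4.8
tool_pos: [0.5505, -0.0631, 0.2146]
tool_rot: [-3.141, 0.0, 1.692]
contact_force: [0.3, -2.6, 1.4]
opening: 0.0001
grip_force: 1.2
```

Scaled: 0.0015 m is 0.15.

Call:
pendant --offsets '[0.15,0,0,0,0,0,0.15,0,0,0,0,0,0.15,0,0,0,0,0,0.15,0,0,0,0,0,0,0,0,0,0,0]'

```text
time: 5.22
tool_pos: [0.5497, -0.0571, 0.2146]
tool_rot: [-3.141, -0.0, 1.692]
contact_force: [-0.6, 0.1, 0.9]
opening: 0.0008
grip_force: 0.3
```

Call:
pendant --offsets '[0.1,0,0,0,0,0,0.1,0,0,0,0,0,0,0,0,0,0,0]'

```text
time: 5.47
tool_pos: [0.5497, -0.0564, 0.2147]
tool_rot: [3.141, 0.002, 1.692]
contact_force: [-0.2, -7.3, -0.7]
opening: 0.0002
grip_force: 4.1
```

Scaled: 0.001 m is 0.1.

Call:
pendant --offsets '[0.1,0,0,0,0,0,0.1,0,0,0,0,0,0,0,0,0,0,0,0,0,0,0,0,0]'

```text
time: 5.8
tool_pos: [0.5497, -0.0559, 0.215]
tool_rot: [3.14, 0.005, 1.692]
contact_force: [1.6, -16.6, -0.0]
opening: 0.0003
grip_force: 8.2
```

Run:
```python
from h import *
c=imaging.read_camera("top"); crop(c,190,390,170,260,4,"pics/top2.png")
```

```text
(no output)
```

View pics/top2.png

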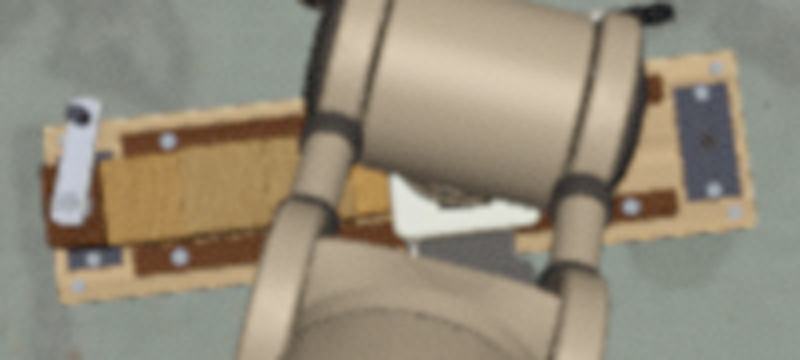

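The row is home: the lead block touches the stop at column 105 of the crop, no gaps show, and force climbs with no motion. Next I'll back off, rise and turn the tool.

Scaled: -0.03 m is -3, -0.012 m is -1.2.

Call:
pendant --offsets '[-0.8,0,0,0,0,0,-1.2,0,0,0,0,0,-1,0,0,0,0,0,0,0,-3,0,0,0,0,0,-3,0,0,0,0,0,-3,0,0,0,0,0,-3,0,0,0,0,0,0,0,0,0]'

```text
time: 6.52
tool_pos: [0.5542, -0.0839, 0.3407]
tool_rot: [3.132, 0.004, 1.692]
contact_force: [0.2, -0.8, 0.1]
opening: 0.0007
grip_force: 0.0
```

Call:
pendant --offsets '[0,0,0,0,0,0.12,0,0,0,0,0,0.12,0,0,0,0,0,0.12,0,0,0,0,0,0.12,0,0,0,0,0,0.12,0,0,0,0,0,0.12,0,0,0,0,0,0.12,0,0,0,0,0,0.07]'

```text
time: 7.18
tool_pos: [0.5529, -0.0836, 0.3341]
tool_rot: [-3.141, 0.0, 0.775]
contact_force: [0.1, -0.3, 1.1]
opening: 0.0
grip_force: 0.0
```

Call:
pendant --offsets '[0,0,0,0,0,0]'

```text
time: 7.27
tool_pos: [0.5529, -0.0835, 0.3342]
tool_rot: [-3.141, 0.0, 0.779]
contact_force: [0.3, -0.6, 0.2]
opening: 0.0007
grip_force: 0.0
```

Run:
```python
from h import *
s=telemetry.observe();p=s["tool_pos"];y=s["tool_rot"][2];d=np.array([.5928,.1788])-p[:2]
print(d@[np.cos(y),np.sin(y)],d@[np.sin(y),-np.cos(y)])
```

```text
0.21273915504054539 -0.15862627195522652
```

Scaled: 0.0266 m is 2.66, -0.0198 m is -1.98.

Call:
pendant --offsets '[2.66,-1.98,0,0,0,0,2.66,-1.98,0,0,0,0,2.66,-1.98,0,0,0,0,2.66,-1.98,0,0,0,0,2.66,-1.98,0,0,0,0,2.66,-1.98,0,0,0,0,2.66,-1.98,0,0,0,0,2.66,-1.98,0,0,0,0]'

```text
time: 7.93
tool_pos: [0.5924, 0.1806, 0.3343]
tool_rot: [-3.141, 0.0, 0.785]
contact_force: [1.3, -0.1, -0.1]
opening: 0.0008
grip_force: 0.0
```

Call:
pendant --offsets '[0,0,0,0,0,0,0,0,2,0,0,0,0,0,2,0,0,0,0,0,2,0,0,0,0,0,0,0,0,0]'

```text
time: 8.35
tool_pos: [0.5911, 0.1784, 0.2702]
tool_rot: [-3.137, 0.007, 0.784]
contact_force: [0.1, -0.4, -1.8]
opening: 0.0003
grip_force: 0.0
```

Run:
```python
from h import *
c=imaging.read_camera("side"); crop(c,200,340,130,295,3.5,"pics/side3.png")
s=telemetry.observe();p=s["tool_pos"];y=s["tool_rot"][2];a=.1212
R=np.array([[np.cos(a),-np.sin(a)],[np.sin(a),np.cos(a)]]);r=(p[:2]-[.5455,-.0285])@R
print("rail",r,p[2]-.178)
# waypoints of finger centre: pin - n*15.5, in tool x,y steps
n=-np.array([np.cos(y-a),np.sin(y-a)]);t=np.array([np.sin(y-a),-np.cos(y-a)])
prev=r
for ph in np.r_[.28,np.linspace(.28,np.pi/2+.03,8)[1:]]:
    w=np.array([.05*np.cos(ph),.195-.05*np.sin(ph)])-n*.0155; d=w-prev; print(round(ph,2),w.round(4),"dx,dy",np.round([-d@n,d@t],4)); prev=w
```

```text
rail [0.07095947 0.19995268] 0.09443120600492949
0.28 [0.0603 0.1907] dx,dy [-0.0141  0.0007]
0.47 [0.0568 0.1819] dx,dy [-0.0081  0.0048]
0.66 [0.0518 0.174 ] dx,dy [-0.0089  0.0032]
0.85 [0.0454 0.1671] dx,dy [-0.0093  0.0015]
1.03 [0.0378 0.1615] dx,dy [-0.0094 -0.0003]
1.22 [0.0292 0.1575] dx,dy [-0.0092 -0.0021]
1.41 [0.0201 0.1552] dx,dy [-0.0086 -0.0037]
1.6 [0.0107 0.1546] dx,dy [-0.0078 -0.0053]
```

View pics/side3.png

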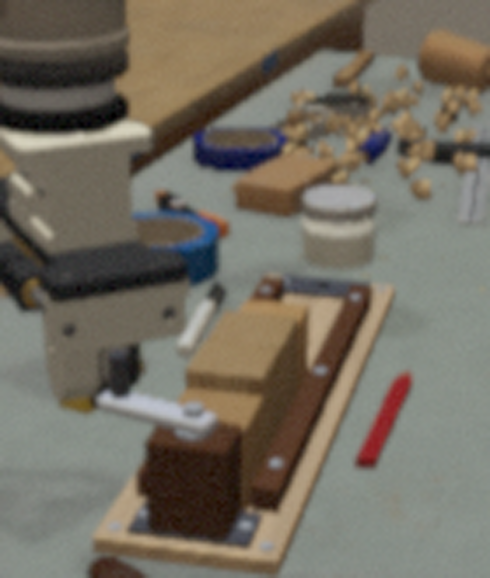

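The fingertip at about (75,400) is on the far/left side of the pin at (120,370), clear of it and above the bar's plane. Now I'll sweep the arc.

Call:
pendant --offsets '[-0.7,0,0,0,0,0,-0.7,0,0,0,0,0,-0.4,0.24,0,0,0,0,-0.4,0.24,0,0,0,0,-0.45,0.16,0,0,0,0,-0.45,0.16,0,0,0,0,-0.46,0.07,0,0,0,0,-0.46,0.07,0,0,0,0]'

```text
time: 9.07
tool_pos: [0.5704, 0.1436, 0.275]
tool_rot: [3.141, -0.001, 0.782]
contact_force: [0.9, -0.2, 0.1]
opening: 0.0007
grip_force: 0.7
```

Call:
pendant --offsets '[-0.47,-0.02,0,0,0,0,-0.47,-0.02,0,0,0,0,-0.46,-0.1,0,0,0,0,-0.46,-0.1,0,0,0,0,-0.43,-0.18,0,0,0,0,-0.43,-0.18,0,0,0,0,0,0,0,0,0,0]'

```text
time: 9.65
tool_pos: [0.5459, 0.1291, 0.2746]
tool_rot: [-3.141, 0.001, 0.782]
contact_force: [-0.5, 0.1, -0.9]
opening: 0.0004
grip_force: 0.0
```

Run:
```python
from h import *
c=imaging.read_camera("side"); crop(c,200,340,130,295,3.5,"pics/side4.png")
s=telemetry.observe();p=s["tool_pos"];a=.1212
R=np.array([[np.cos(a),-np.sin(a)],[np.sin(a),np.cos(a)]]);print((p[:2]-[.5455,-.0285])@R,p[2]-.178)
```

```text
[0.01984844 0.1564639 ] 0.0965855966001879
```

View pics/side4.png

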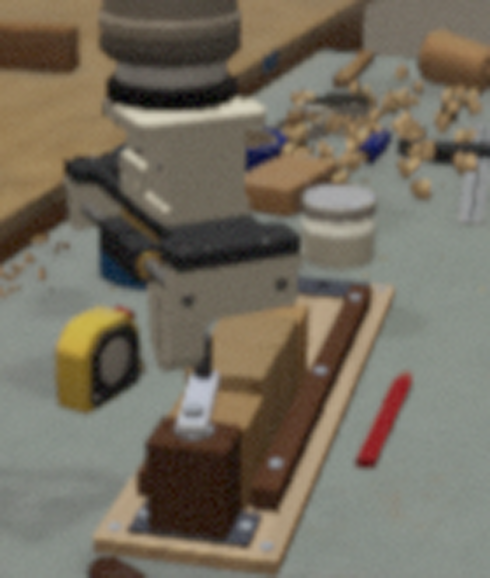

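The bar now points along the row, with its pin at about (207,355) over the lead block, and a little turn is left. I'll finish that, then withdraw and look.

Call:
pendant --offsets '[-0.4,-0.26,0,0,0,0,-0.4,-0.26,0,0,0,0,0,0,0,0,0,0,0,0,0,0,0,0]'

```text
time: 10.03
tool_pos: [0.5375, 0.1274, 0.2748]
tool_rot: [3.141, -0.0, 0.782]
contact_force: [1.9, 1.1, -0.6]
opening: 0.0005
grip_force: 0.8
```

Call:
pendant --offsets '[1.5,0,0,0,0,0,1.5,0,0,0,0,0,0,0,-3,0,0,0,0,0,-4,0,0,0,3,0,-2,0,0,0,4,0,0,0,0,0,4,0,0,0,0,0,0,0,0,0,0,0]'

```text
time: 10.7
tool_pos: [0.6397, 0.23, 0.3627]
tool_rot: [-3.141, -0.001, 0.784]
contact_force: [-1.8, -0.5, -1.2]
opening: 0.0006
grip_force: 0.0
```

Call:
pendant --offsets '[2,-3,0,0,0,0,2,-3,0,0,0,0,2,-3,0,0,0,0,0,0,0,0,0,0,0,0,0,0,0,0]'

```text
time: 11.12
tool_pos: [0.6149, 0.334, 0.3638]
tool_rot: [-3.141, 0.002, 0.785]
contact_force: [0.5, -0.9, 0.4]
opening: 0.0004
grip_force: 0.0
```

Run:
```python
from h import *
c=imaging.read_camera("top"); crop(c,190,390,170,260,4,"pics/top5.png")
```

```text
(no output)
```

View pics/top5.png

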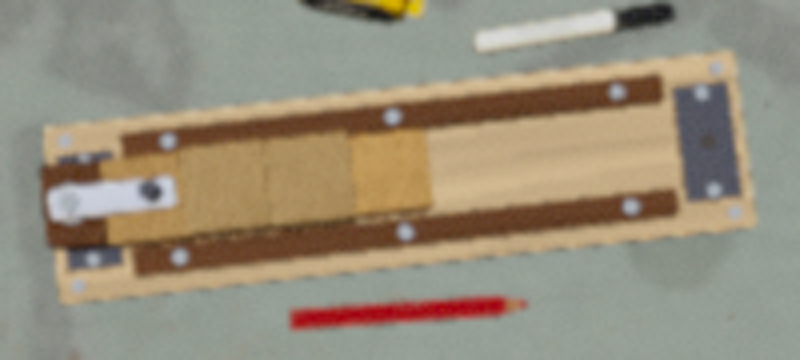

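The bar lies along the row over the lead block, running from (70,205) to (155,190). The row is closed up against the stop, and the tape measure, marker and pencil are where they were.

```bash
python3 -c "
from cell import robot, imaging, telemetry
print(robot.hand_in())"
```

```text
the job is handed in; nothing more can be done
None
```

The job is handed in: the row is home against the left stop with no visible gaps, the hold-down bar is in line over the leading block, and the tools I could see in the last picture are where they started; the hand-in returned no verdict.

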